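# Hang the bench mallet in its keyed ring holder

### The arm

A 6-joint arm with a two-finger parallel gripper is mounted at the origin on a cart in front of the work surface, level with it; the furniture and walls round the work are solid. World frame = base frame: x ahead of the robot, y to its left, z up, the work surface at z = 0. Lengths are in m, angles in rad, forces in N, time in s.
With the tool pointing down it reaches from about 0.25 to 0.725 m from the base axis. Payload 4 kg.
Tool frame: the origin (TCP) lies on the centre line of the jaws, within the pads' length; the fingertips stand 22 mm ahead of it and the grasp point (between the pads) lies 3 mm ahead of it (tcp_to_tips is the z of the fingertips in the tool frame, in m); z points along the fingers, y is the direction in which the jaws open and shut (so a half turn about z gives the same grasp; the last joint's range is limited). The gripper opens to 85 mm and grips with 20 to 120 N. Pads are 22 mm wide; open, the fingers measure 114 mm over their backs; the gripper's body (76 mm by 85 mm) begins 54 mm behind the grasp point. The pads swing forward as they close: fully open they stand 13 mm farther back than shut.
Start: joints at [-1.104, 0.241, 0.005, 1.335, 0, 1.571], TCP at [0.225, -0.447, 0.253] pointing down, gripper open.
Joint ranges: [-2.72, 2.72], [-1.05, 1.87], [-1.09, 1.28], [-1.99, 2.15], [-1.42, 1.44], [-3.14, 3.14]. Speed limits (rad/s): [2.79, 2.79, 3.14, 3.14, 3.14, 3.14].

### API

Orientations are given as a rotation vector (axis times angle).
In Python, from bench import * gives the robot as it stands.
- The arm moves only by the tool apply_moves, never from a script. Its argument "plan" is a list of rows, each a list of 7 numbers: the turn, a rotation vector about the tool's x, y, z in degrees, then the shift along the tool's x, y, z in m, then the finger opening in m, from 0 to 0.0854. A call has 1 to 5 rows; each row is the pose to reach, as a shift and turn from the pose commanded when the call began, along the tool's axes at that moment; what a row does not reach only later rows make up. A row lasts 1/8 s, in which the tool goes at most 62.5 mm and 10.7 degrees, less where a joint would pass 70% of its speed; a pose out of reach is approached as far as the arm can. A call with a gripper value outside its range is refused whole. The fingers move at their own pace and stop on an object; "squeeze" is the grip in N (left out, the last holds). Time passes only in rows, so rows that repeat a pose let the fingers close. It gives the time, the measured TCP pose, the force and the opening at its end, in the units of the state.
- state(): the state, without advancing time (a new reading comes with each control period).
- capture(name): name is "side" or "top" or "wrist"; returns a dict with "color" (480x640x3 uint8, red, green, blue), "range_z" (480x640 float32, m along the optical axis (not along the pixel's ray), 0 where there is no reading), "vfov" (degrees; the focal length in pixels is half the picture's height over the tangent of half this angle, whatever the lens; pixels are square), "cx", "cy" (the principal point, pixels), "D" ([k1, k2, p1, p2, k3] as OpenCV has them; the pictures are not rectified), "origin" and "attitude" of the camera in the world; the wrist camera has in their place "tool_from_camera" (4x4, takes a point from camera to tool coordinates, whose origin is the TCP and whose axes are the flange's). Camera axes: x right, y down, z forward; pixel columns grow to the right and rows downward; lengths in m; the calibration is good to about 2 mm. A picture is of the moment at which its call begins: read the wrist's pose just before it.
- finish_job(): hands the job in, once; it reports no verdict.
The state is a dict: "clock": time; "q": joint angles; "joint_velocities": joint speeds; "effort": joint torques, N m; "eef_pos": TCP position; "orientation": TCP orientation; "ft_force": force on the tool from outside, world axes, zero at the start; "moment": the same for the moment, N m; "finger_gap": finger opening in m.
Only numpy, scipy, OpenCV 4.12 (cv2) and the standard library are available. Lean on these libraries where they do the work, as an engineer would, in place of code of your own. Each camera call takes 0.05 s, during which the arm holds its last target.

### The job

Put the bench mallet away: pull it up out of the drying block and lower it, handle first, down through the ring of the ring holder. Feel for the slots by turning the mallet gently until its cross pin drops into them and the head sits fully home on the ring, then let go. Work gently: do not force the mallet against the ring, and leave the weight, the beaker, the bottle and the dish where they stand.

Things in the scene. Friction and masses are not known exactly. Their poses are not given: they have to be found in the camera images.
- mallet: Small soft-faced mallet, 0.14 to 0.26 kg, 142 mm long, at first upright, handle down, in the drying block. Origin: centre of the handle's free end; z along the handle to the head (up at first), y along the head. Wooden handle 18 mm in diameter, z = 0 (first 5 mm tapered) to 100. Its shoulder (26 mm in diameter, z = 100 to 113) is the foot of the head.
- mallet_head (a point): Grip point on the mallet's head, at z = 130 mm of the mallet, axes as the mallet's. Dark steel middle block 28 mm (x) by 32 mm (y), z = 112 to 142, with round 27 mm faces, orange at +y, white at -y, 62 mm long over all in y. Grip the block across x; fingertips reaching lower than z = 100 would later meet the ring.
- mallet_pin (a point): Centre of the steel cross pin, 5 mm in diameter and 34 mm long, that passes through the handle along the mallet's y at z = 88 mm. Axes as the mallet's.
- mallet_shoulder (a point): Centre of the lower face of the shoulder, at z = 100 of the mallet, the face that comes to rest on the ring. Axes as the mallet's.
- block: White plastic drying block, fixed, 80 x 80 x 60 mm on a thin 88 mm grey foot; origin at the centre of its underside, z up. An upright bore, 19.6 mm in diameter and 50 mm deep, holds the mallet's handle.
- block_mouth (a point): Centre of the bore's mouth, on top of the block, 60 mm above the work surface.
- holder: Ring holder, fixed: grey base plate 130 x 100 x 8 mm, a steel column on its +x side, and a level steel ring, 58 mm in outer diameter, its top 120 mm above the work surface; nothing of it is higher. Origin on the work surface under the ring's centre, z up. A blue keyed collar, 20 mm high, is set in the ring, tops level. The collar would crack under more than 35 N from the mallet.
- ring_mouth (a point): Centre of the collar's upright through bore (20.5 mm) at the ring's top; axes as the holder's. Two opposite slots beside the bore, 8.5 mm wide, reaching 20 mm from its centre, take the cross pin. Their line lies anywhere within 40 degrees of the holder's y, not measured. Off the slots the pin rests on the collar, shoulder 14.5 mm above it; within 5 degrees it drops till the shoulder rests.
- weight_200g: Bystander: brass-coloured calibration weight with a knob, 29 mm in diameter, 50 mm high; origin at the centre of its underside.
- beaker_100: Bystander: clear glass beaker, 55 mm in diameter, 68 mm high; origin at the centre of its underside.
- bottle_small: Bystander: small white bottle with a blue cap, 44 mm in diameter, 92 mm high; origin at the centre of its underside.
- petri_2: Bystander: round dish with reddish filling, 92 mm in diameter, 16 mm high; origin at the centre of its underside.
There are look-alikes about, which are no part of the job. What is shaped like the mallet but green or red is not meant. Of the things shaped like the holder, the grey one is meant.

How it is judged:
On the way, in this order (a step that is already met when the one before it is completed fails the run):
1. the mallet is lifted clear of the drying block (height (world z) of mallet above 0.062 m and contact force between mallet and block below 0.1 N), for 0.2 s.
2. the handle is down through the ring, handle first (z of mallet in the frame of ring_mouth below -0.03 m and horizontal distance between mallet_shoulder and ring_mouth below 0.008 m and angle between mallet's own z axis and vertical below 0.12 rad), for 0.2 s.
At the end, for the whole second after the job is handed in: The mallet hangs at rest, handle down, in the ring holder with its shoulder home on the ring: the shoulder's lower face within 3 mm of the ring's top in height and within 4 mm of the bore's centre, the mallet within 0.1 rad of upright and moving at less than 20 mm/s (z of mallet_shoulder in the frame of ring_mouth between -0.003 and 0.003 m and horizontal distance between mallet_shoulder and ring_mouth below 0.004 m and angle between mallet's own z axis and vertical below 0.1 rad and linear speed of mallet below 0.02 m/s); the robot touches nothing.
It fails at once if the mallet is forced against the ring holder with more than 35 N (contact force between mallet and holder above 35 N).
It fails at once if a bystander is moved by more than 15 mm (distance of any of weight_200g, beaker_100, bottle_small, petri_2 from where it was at the start of the episode above 0.015 m).
It also fails if it takes over 72 s, if anything falls off the work surface, if the arm or the gripper's body presses on something with over 40 N, if the wrist force passes 120 N, or if a joint passes its speed limit or range.

## Working session

There is one attempt and no reset: what is moved stays moved. The work goes in short steps, Python scripts to look and compute and a tool call to move; the robot and the scene stay as the last step left them, time stands still between calls to the robot, and variables do not carry over. Pictures are saved under pics/ and viewed, and the job is handed in when it is done.

Besides the shell and the picture viewer there is one more tool, called after "Call:" as name(argument=value, ...), one argument or row to a line, values as JSON. apply_moves: Moves the arm, as the interface text tells. Its arguments: {"type":"object","properties":{"plan":{"type":"array"},"squeeze":{"type":"number"}},"required":["plan"]}

```bash
ls; mkdir -p pics; cat > h.py <<'E'
from bench import *
import numpy as np, cv2
from scipy.spatial.transform import Rotation as R
def K(c):
    f=240/np.tan(np.radians(c["vfov"])/2)
    return np.array([[f,0,c["cx"]],[0,f,c["cy"]],[0,0,1]])
def att(a):
    a=np.array(a,float)
    if a.shape==(3,3): return a
    return R.from_rotvec(a).as_matrix()
def campose(c,s=None):
    if "origin" in c: return att(c["attitude"]),np.array(c["origin"])
    T=np.array(c["tool_from_camera"]); Rt=R.from_rotvec(s["orientation"]).as_matrix()
    return Rt@T[:3,:3], Rt@T[:3,3]+np.array(s["eef_pos"])
def rays(c,uv,s=None):
    uv=np.array(uv,float).reshape(-1,1,2)
    n=cv2.undistortPoints(uv,K(c),np.array(c["D"])).reshape(-1,2)
    Rm,o=campose(c,s)
    return np.c_[n,np.ones(len(n))]@Rm.T,o
def onplane(c,uv,z,s=None):
    d,o=rays(c,uv,s); return o+d*((z-o[2])/d[:,2])[:,None]
def cloud(c,s=None):
    v,u=np.mgrid[0:480,0:640]; d,o=rays(c,np.c_[u.ravel(),v.ravel()],s)
    P=o+d*c["range_z"].reshape(-1,1); P[c["range_z"].ravel()==0]=np.nan
    return P.reshape(480,640,3)
def save(c,n): cv2.imwrite("pics/"+n+".png",c["color"][:,:,::-1])
E
python3 - <<'E'
from h import *
s=state();print(s)
for n in("side","top","wrist"):
    s=state();c=capture(n);save(c,n+"0");np.save(n+"0.npy",dict(c=c,s=s),allow_pickle=True)
    print(n,{k:v for k,v in c.items() if k not in("color","range_z")})
E
```

```text
pics
{'clock': 0.0, 'q': array([-1.10401374e+00,  2.41418453e-01,  3.70676934e-03,  1.33518974e+00,
        1.31475587e-05,  1.57075861e+00]), 'joint_velocities': array([ 4.19962415e-04,  2.78785378e-04,  1.67882692e-03, -1.38302248e-03,
        5.22223302e-05,  7.81139178e-04]), 'effort': array([ 7.53433997e-04, -3.72318578e+01,  2.52408582e+01,  1.68231520e-02,
        1.59944721e-04,  8.95713413e-06]), 'eef_pos': array([ 0.22474524, -0.44598133,  0.25240351]), 'orientation': array([-3.05440749e+00, -7.26165068e-01,  7.44123323e-04]), 'ft_force': array([-0.20224077,  0.373766  , -0.67538444]), 'moment': array([-0.01126518, -0.00479491, -0.0201947 ]), 'finger_gap': 0.08531979360947285}
side {'vfov': 56.48584740704575, 'cx': 315.73134125229785, 'cy': 239.07889832235372, 'D': array([-0.04176351,  0.        ,  0.        ,  0.        ,  0.        ]), 'origin': array([0.30747057, 0.66093264, 0.80371291]), 'attitude': array([-0.37271724,  2.65486026, -1.35978872])}
top {'vfov': 51.9122546372401, 'cx': 317.14228659691156, 'cy': 239.40533010072028, 'D': array([-0.12065172,  0.        ,  0.        ,  0.        ,  0.        ]), 'origin': array([ 0.2744446 , -0.25690307,  1.52050505]), 'attitude': array([-2.07543806,  2.14244367, -0.22907982])}
wrist {'vfov': 66.08986786541377, 'cx': 318.58921280140214, 'cy': 246.37265769322784, 'D': array([-0.02879377,  0.        ,  0.        ,  0.        ,  0.        ]), 'tool_from_camera': array([[-6.16997345e-04, -9.52078034e-01, -3.05854599e-01,
         8.01569581e-02],
       [ 9.99999733e-01, -4.68062318e-04, -5.60283641e-04,
        -6.50379470e-06],
       [ 3.90274735e-04, -3.05854864e-01,  9.52078069e-01,
        -1.20210947e-01],
       [ 0.00000000e+00,  0.00000000e+00,  0.00000000e+00,
         1.00000000e+00]])}
```

View pics/side0.png

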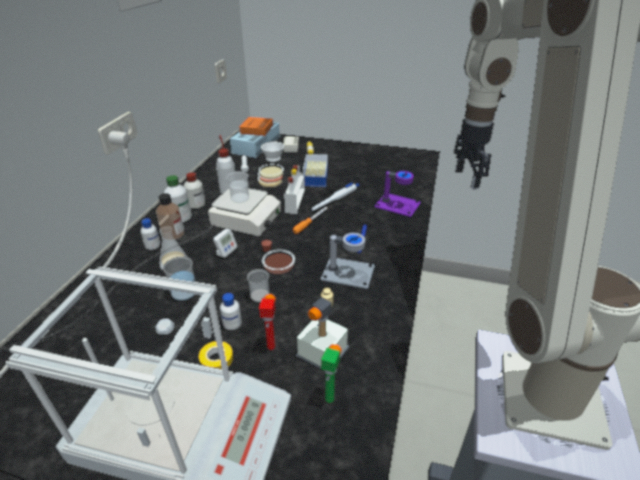

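View pics/top0.png

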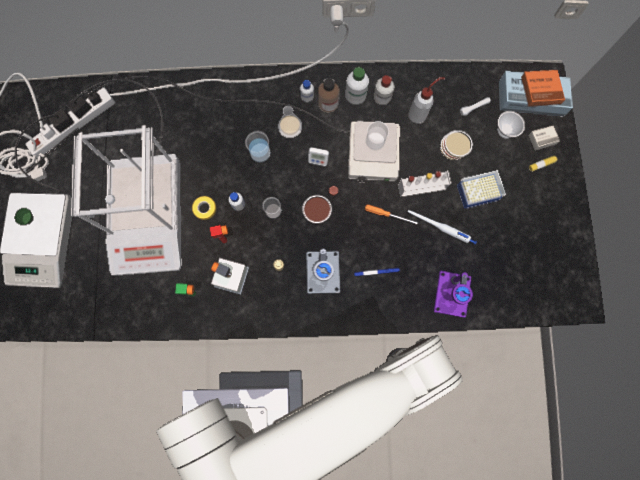

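View pics/wrist0.png

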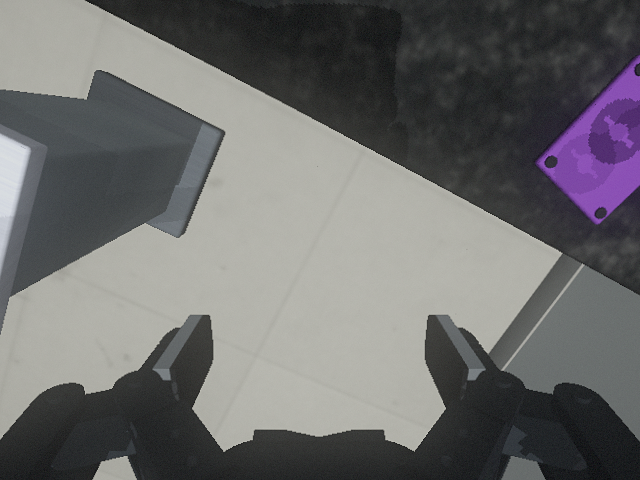

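The top view shows the grey holder near (323,270), the block with the mallet near (228,273), and the purple, green and red look-alikes. I'll zoom in and measure from here.

```bash
python3 - <<'E'
from h import *
L=lambda n:np.load(n+"0.npy",allow_pickle=True).item()["c"]
t=L("top");sd=L("side")
a=cv2.resize(t["color"][215:310,170:350],None,fx=4,fy=4,interpolation=cv2.INTER_CUBIC)
b=cv2.resize(sd["color"][215:420,230:400],None,fx=3.5,fy=2.9,interpolation=cv2.INTER_CUBIC)
cv2.imwrite("pics/ct.png",a[:,:,::-1]);cv2.imwrite("pics/cs.png",b[:,:,::-1])
P=cloud(t)
for u,v in [(225,268),(230,275),(219,266),(323,270),(323,252),(323,285),(278,265),(237,201),(272,207),(317,208),(219,231),(185,289)]:
    print((u,v),P[v,u].round(3), onplane(t,[(u,v)],0.0).round(3))
for (n,c,box) in(("top",t,(205,250,252,298)),("side",sd,(300,290,350,365))):
    Pc=cloud(c); col=c["color"].astype(int)
    u0,v0,u1,v1=box
    hsv=cv2.cvtColor(c["color"],cv2.COLOR_RGB2HSV)
    m=(hsv[...,0]<14)&(hsv[...,1]>150)&(hsv[...,2]>100)
    mm=np.zeros_like(m);mm[v0:v1,u0:u1]=m[v0:v1,u0:u1]
    vv,uu=np.nonzero(mm);print(n,"orange",len(uu),uu.mean(),vv.mean(),np.nanmedian(Pc[mm],0))
m=(hsv[...,0]>0)
hsv=cv2.cvtColor(t["color"],cv2.COLOR_RGB2HSV)
m=(abs(hsv[...,0].astype(int)-108)<14)&(hsv[...,1]>120)
mm=np.zeros_like(m);mm[255:285,310:337]=m[255:285,310:337]
vv,uu=np.nonzero(mm);print("blue",len(uu),uu.mean(),vv.mean(),np.nanmedian(P[mm],0),onplane(t,[(uu.mean(),vv.mean())],.12))
E
```

```text
(225, 268) [ 0.498 -0.002  0.153] [[0.523 0.026 0.   ]]
(230, 275) [ 0.485 -0.007  0.1  ] [[0.5  0.01 0.  ]]
(219, 266) [0.504 0.014 0.155] [[0.53  0.045 0.   ]]
(323, 270) [ 0.505 -0.28   0.016] [[ 0.507 -0.281  0.   ]]
(323, 252) [ 0.542 -0.28   0.117] [[ 0.564 -0.282  0.   ]]
(323, 285) [ 0.459 -0.279  0.007] [[ 0.46  -0.279  0.   ]]
(278, 265) [ 0.52  -0.144  0.047] [[ 0.527 -0.141  0.   ]]
(237, 201) [ 0.718 -0.023  0.073] [[ 0.74  -0.011  0.   ]]
(272, 207) [ 0.716 -0.124  0.001] [[ 0.716 -0.124  0.   ]]
(317, 208) [ 0.706 -0.268  0.008] [[ 0.708 -0.268  0.   ]]
(219, 231) [0.607 0.016 0.149] [[0.643 0.046 0.   ]]
(185, 289) [0.443 0.114 0.142] [[0.46  0.152 0.   ]]
top orange 47 214.17021276595744 266.3191489361702 [0.50438945 0.03017083 0.14875849]
side orange 51 318.80392156862746 319.0980392156863 [0.49206838 0.03000269 0.14022554]
blue 108 323.3611111111111 269.75 [ 0.4894296  -0.27937304  0.1207372 ] [[ 0.48954572 -0.27970398  0.12      ]]
```

View pics/ct.png

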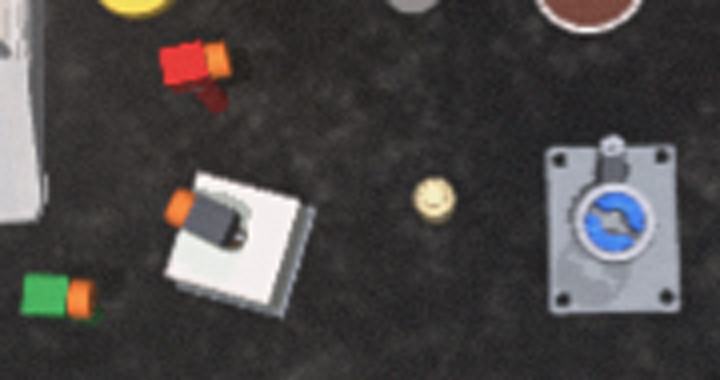

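View pics/cs.png

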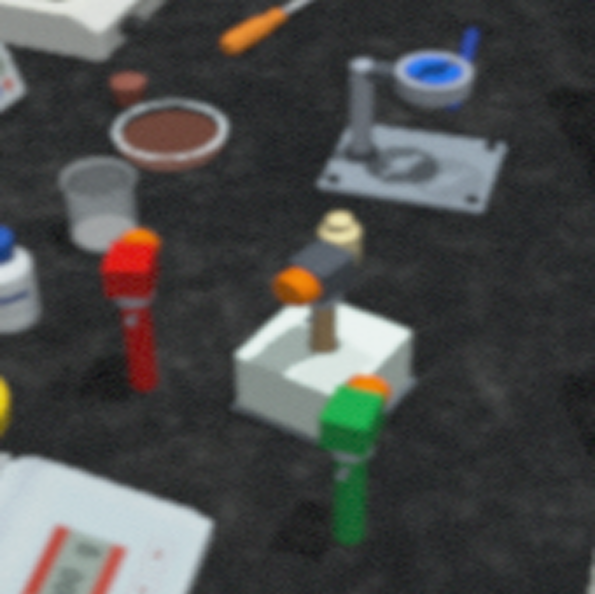

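```bash
cat >> h.py <<'E'
def target(yaw_x):  # tool down, tool x axis at world yaw (deg)
    a=np.radians(yaw_x);x=[np.cos(a),np.sin(a),0];z=[0,0,-1.];y=np.cross(z,x)
    return np.array([x,y,z]).T
def delta(p,Rt,s=None):
    s=s or state(); R0=R.from_rotvec(s["orientation"]).as_matrix()
    print("row deg,m:",np.degrees(R.from_matrix(R0.T@Rt).as_rotvec()).round(2),(R0.T@(np.array(p)-s["eef_pos"])).round(4))
E
python3 - <<'E'
from h import *
s=state();print(R.from_rotvec(s["orientation"]).as_matrix().round(3))
for yw in (-20,0,20,160): 
    print(yw);delta([0.49,-0.28,0.30],target(yw))
E
```

```text
[[ 0.893  0.45  -0.001]
 [ 0.45  -0.893  0.002]
 [ 0.    -0.002 -1.   ]]
-20
row deg,m: [-9.000e-02  4.000e-02  4.675e+01] [ 0.3116 -0.029  -0.0474]
0
row deg,m: [-9.000e-02  2.000e-02  2.675e+01] [ 0.3116 -0.029  -0.0474]
20
row deg,m: [-0.1   0.    6.75] [ 0.3116 -0.029  -0.0474]
160
row deg,m: [-5.0000e-02 -1.1000e-01 -1.3325e+02] [ 0.3116 -0.029  -0.0474]
```

```bash
python3 - <<'E'
from h import *
delta([0.485,-0.29,0.30],target(70))
E
```

```text
row deg,m: [-9.000e-02 -4.000e-02 -4.325e+01] [ 0.3026 -0.0224 -0.0474]
```

Call:
apply_moves(
  plan=[
    [0, 0, -8.6, 0.06, -0.005, -0.02, 0.085],
    [0, 0, -17.2, 0.12, -0.01, -0.047, 0.085],
    [0, 0, -26, 0.18, -0.014, -0.047, 0.085],
    [0, 0, -35, 0.24, -0.018, -0.047, 0.085],
    [0, 0, -43.2, 0.302, -0.022, -0.047, 0.085],
  ],
)

```text
clock: 0.78
eef_pos: [0.4863, -0.2897, 0.3002]
orientation: [2.57, 1.807, -0.0]
ft_force: [1.2, -0.7, 0.1]
finger_gap: 0.0852
```

Call:
apply_moves(
  plan=[
    [0, 0, 0, 0, 0, 0, 0.085],
    [0, 0, 0, 0, 0, 0, 0.085],
  ],
)

```text
clock: 1.02
eef_pos: [0.4846, -0.2907, 0.2997]
orientation: [-2.573, -1.8, 0.002]
ft_force: [-0.7, -0.7, 0.3]
finger_gap: 0.0851
```

```bash
python3 - <<'E'
from h import *
s=state();print(s["clock"],s["q"].round(3),s["eef_pos"],s["joint_velocities"].round(3))
c=capture("wrist");save(c,"w1");np.save("w1.npy",dict(c=c,s=s))
E
```

```text
1.025 [-0.54   0.362  0.292  1.502 -0.     1.38 ] [ 0.4845556  -0.29067877  0.29967225] [-0.035 -0.017 -0.01  -0.001  0.001 -0.001]
```

View pics/w1.png

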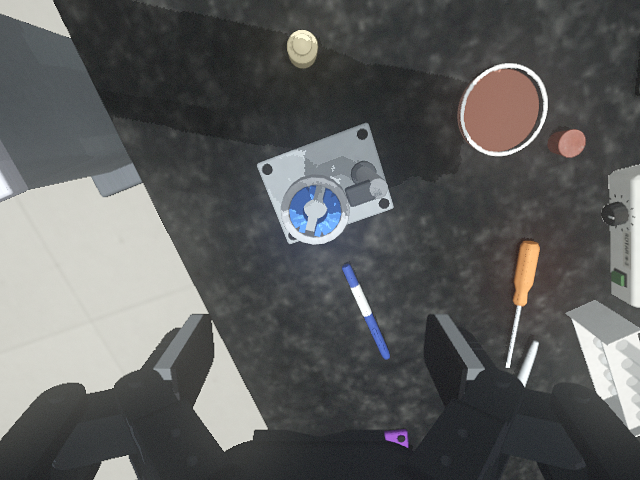

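The wrist view shows the ring at about (316,210). The slot runs from roughly (310,235) to (321,185), and the weight is at (302,48). I'll measure these.

```bash
cat >> h.py <<'E'
def ringmeas(c,s,box,z=.12,show=None):
    hsv=cv2.cvtColor(c["color"],cv2.COLOR_RGB2HSV).astype(int)
    m=(abs(hsv[...,0]-107)<16)&(hsv[...,1]>110)&(hsv[...,2]>60)
    mm=np.zeros(m.shape,np.uint8);u0,v0,u1,v1=box;mm[v0:v1,u0:u1]=m[v0:v1,u0:u1]
    n,lab,st,cen=cv2.connectedComponentsWithStats(mm)
    k=[i for i in range(1,n) if st[i,4]>60];mm=np.isin(lab,k).astype(np.uint8)
    cnt=np.vstack(cv2.findContours(mm,cv2.RETR_EXTERNAL,cv2.CHAIN_APPROX_NONE)[0]);h=cv2.convexHull(cnt).reshape(-1,2)
    P=onplane(c,h,z,s)[:,:2]
    (cx,cy),r=cv2.minEnclosingCircle(P.astype(np.float32))
    e=cv2.fitEllipse((P*1e4).astype(np.float32));
    print("blue hull: circle",cx,cy,r,"ellipse",np.array(e[0])/1e4,np.array(e[1])/2e4)
    return mm
E
python3 - <<'E'
from h import *
d=np.load("w1.npy",allow_pickle=True).item();c,s=d["c"],d["s"]
mm=ringmeas(c,s,(270,165,360,250))
P=cloud(c,s)
print("rng blue z",np.nanmedian(P[mm>0],0))
z=np.abs(P[...,2]-.12)<.012; z[:160]=0;z[255:]=0;z[:,:265]=0;z[:,365:]=0
print("top pts",z.sum())
a=c["color"][155:265,255:400];a=cv2.resize(a,None,fx=5,fy=5,interpolation=cv2.INTER_CUBIC)
cv2.imwrite("pics/w1c.png",a[:,:,::-1])
a=cv2.resize(mm[155:265,255:400]*255,None,fx=5,fy=5,interpolation=0);cv2.imwrite("pics/w1m.png",a)
E
```

```text
blue hull: circle 0.4871746897697449 -0.2768137454986572 0.021697042509913445 ellipse [ 0.48709526 -0.27678301] [0.02129926 0.0214648 ]
rng blue z [ 0.48730542 -0.27668441  0.11947525]
top pts 3407
```

View pics/w1c.png

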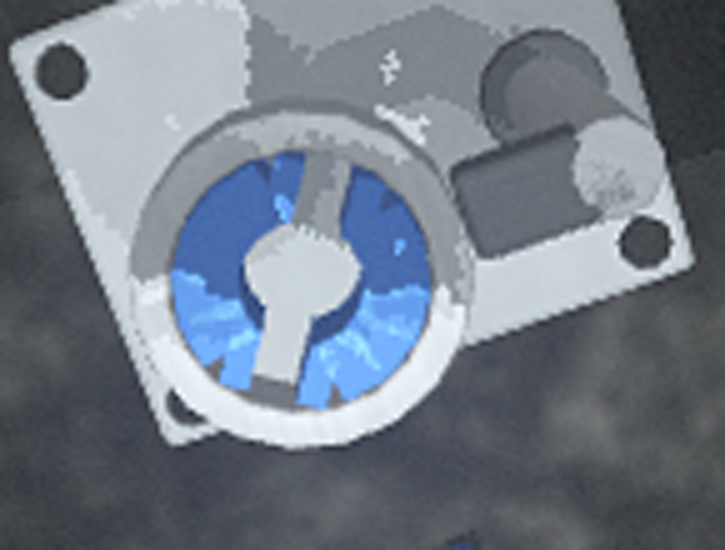

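View pics/w1m.png

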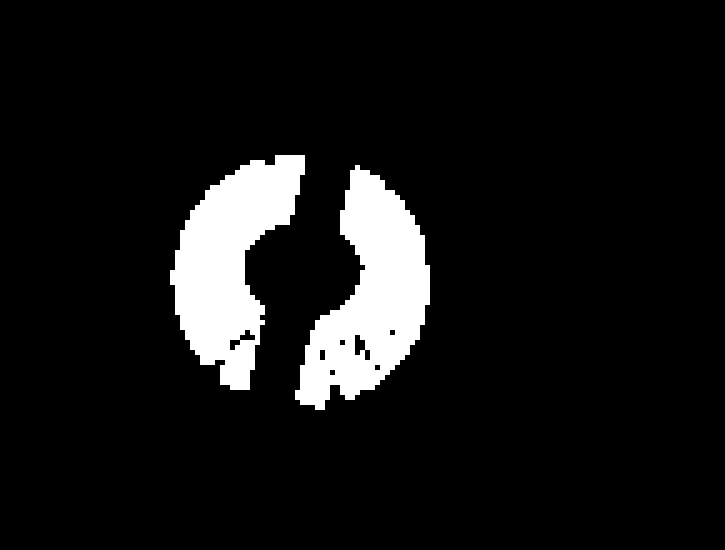

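```bash
cat >> h.py <<'E'
def slotang(c,s,mm,ctr,z=.12):
    v,u=np.mgrid[0:480,0:640]; m=np.hypot(u-320,v-240)<400
    P=onplane(c,np.c_[u.ravel(),v.ravel()],z,s)[:,:2]-ctr
    r=np.hypot(*P.T); sel=(r>.0125)&(r<.0185)&(mm.ravel()==0)
    Q=P[sel]; a=np.degrees(np.arctan2(Q[:,1],Q[:,0])); up=Q[:,1]>0
    for f in(up,~up):
        q=Q[f];d=np.median(q,0);print("side",q.mean(0),len(q),"ang",np.degrees(np.arctan2(*q.mean(0)[::-1])))
    d=Q[up].mean(0)-Q[~up].mean(0);print("slot line yaw deg (from x)",np.degrees(np.arctan2(d[1],d[0])))
E
python3 - <<'E'
from h import *
d=np.load("w1.npy",allow_pickle=True).item();c,s=d["c"],d["s"]
mm=cv2.morphologyEx(ringmeas(c,s,(270,165,360,250)),cv2.MORPH_CLOSE,np.ones((4,4)))
slotang(c,s,mm,np.array([.4871,-.2768]))
print("tool yaw x",np.degrees(np.arctan2(*R.from_rotvec(s["orientation"]).as_matrix()[1::-1,0])))
delta([0.497,-0.013,0.335],target(72))
E
```

```text
blue hull: circle 0.4871746897697449 -0.2768137454986572 0.021697042509913445 ellipse [ 0.48709526 -0.27678301] [0.02129926 0.0214648 ]
side [0.00917329 0.01225835] 69 ang 53.1913853190359
side [-0.00808921 -0.01292682] 69 ang -122.03708213580639
slot line yaw deg (from x) 55.572350899315055
tool yaw x 69.95999681209456
row deg,m: [-0.07  0.01 -2.12] [ 0.2657 -0.0836 -0.035 ]
```

Call:
apply_moves(
  plan=[
    [0, 0, 0, 0.053, -0.016, -0.02, 0.085],
    [0, 0, 0, 0.106, -0.033, -0.035, 0.085],
    [0, 0, 0, 0.159, -0.05, -0.035, 0.085],
    [0, 0, 0, 0.212, -0.067, -0.035, 0.085],
    [0, 0, 0, 0.266, -0.084, -0.035, 0.085],
  ],
)

```text
clock: 1.7
eef_pos: [0.4963, -0.0124, 0.3358]
orientation: [2.577, 1.795, 0.001]
ft_force: [0.5, -0.4, -0.0]
finger_gap: 0.085
```

Call:
apply_moves(
  plan=[
    [0, 0, 0, 0, 0, 0, 0.085],
    [0, 0, 0, 0, 0, 0, 0.085],
  ],
)

```text
clock: 1.95
eef_pos: [0.4966, -0.0135, 0.3356]
orientation: [2.575, 1.798, -0.0]
ft_force: [-0.1, -0.1, 0.9]
finger_gap: 0.0849
```

```bash
python3 - <<'E'
from h import *
s=state();print(s["clock"],s["q"].round(3),s["eef_pos"],s["joint_velocities"].round(3))
c=capture("wrist");save(c,"w2");np.save("w2.npy",dict(c=c,s=s))
E
```

```text
1.95 [-2.700e-02  2.150e-01  1.840e-01  1.539e+00 -1.000e-03  1.896e+00] [ 0.49664521 -0.01351266  0.33558113] [-0.025  0.008  0.006 -0.001  0.003  0.002]
```

View pics/w2.png

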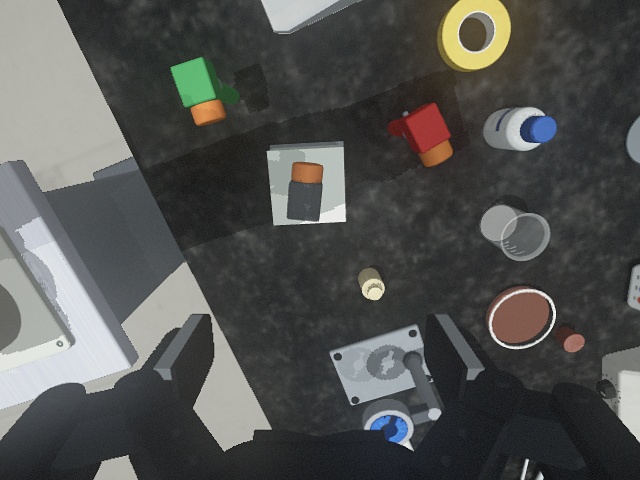

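The mallet shows as orange at (306,172) with the dark block around (304,203). The white face blends into the white drying block. I'll measure the head outline next.

```bash
python3 - <<'E'
from h import *
d=np.load("w2.npy",allow_pickle=True).item();c,s=d["c"],d["s"]
P=cloud(c,s)
a=cv2.resize(c["color"][135:235,255:360],None,fx=6,fy=6,interpolation=cv2.INTER_CUBIC);cv2.imwrite("pics/w2c.png",a[:,:,::-1])
Z=P[...,2]; box=np.zeros(Z.shape,bool);box[140:235,260:355]=1
top=box&(Z>.146)&(Z<.158)
hsv=cv2.cvtColor(c["color"],cv2.COLOR_RGB2HSV).astype(int)
dark=box&(hsv[...,2]<110)&(Z>.145)
orange=box&(hsv[...,0]<14)&(hsv[...,1]>140)&(Z>.12)
print("zdist",np.nanpercentile(Z[dark],[5,50,95]))
for n,m in(("dark",dark),("orange",orange),("allhigh",box&(Z>.115))):
    vv,uu=np.nonzero(m);zz=.152 if n=="dark" else .1385
    q=P[m][:,:2];(cx,cy),(w,h),an=cv2.minAreaRect((q*1e3).astype(np.float32))
    print(n,m.sum(),"uv",uu.mean(),vv.mean(),"med",np.nanmean(P[m],0).round(4),"rect",cx,cy,w,h,an)
q=P[dark][:,:2]
# block top for bore / yaw
bt=box&(abs(Z-.06)<.008);q=P[bt][:,:2];print("block top rect",cv2.minAreaRect((q*1e3).astype(np.float32)))
E
```

```text
zdist [0.15003432 0.15147977 0.15272324]
dark 1236 uv 303.9093851132686 200.69741100323625 med [0.4938 0.0108 0.1514] rect 493.5578308105469 10.140595436096191 31.908700942993164 27.731334686279297 65.18812561035156
orange 561 uv 306.80035650623887 172.0516934046346 med [0.5041 0.0316 0.1466] rect 504.04510498046875 30.98459243774414 14.846907615661621 25.1448974609375 64.33291625976562
allhigh 1881 uv 304.82456140350877 191.5693779904306 med [0.4971 0.0174 0.1496] rect 496.56817626953125 16.614593505859375 47.3543815612793 27.993959426879883 64.19629669189453
block top rect ((492.5594787597656, 8.475269317626953), (80.6373519897461, 80.25443267822266), 72.79288482666016)
```

View pics/w2c.png

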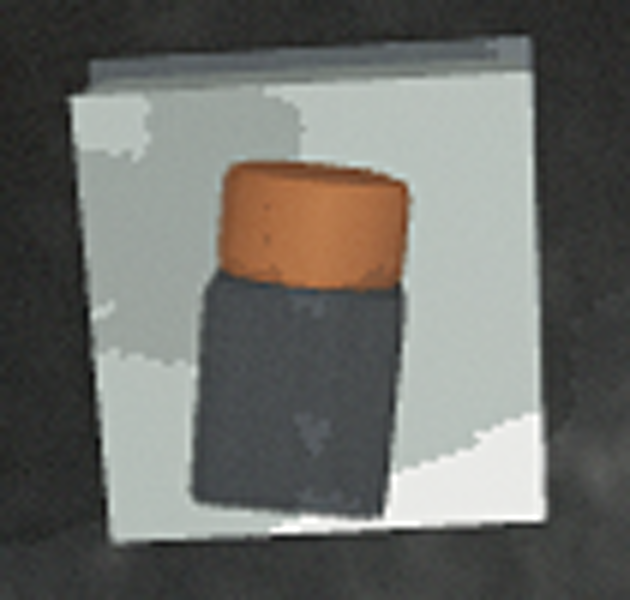

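```bash
python3 - <<'E'
from h import *
delta([0.4935,0.0105,0.1435],target(64.5))
E
```

```text
row deg,m: [0.02 0.02 5.29] [ 0.0219 -0.0116  0.192 ]
```

Call:
apply_moves(
  plan=[
    [0, 0, 5.3, 0.022, -0.0115, 0.03, 0.085],
    [0, 0, 5.3, 0.022, -0.0115, 0.08, 0.085],
    [0, 0, 5.3, 0.022, -0.0115, 0.125, 0.085],
    [0, 0, 5.3, 0.022, -0.0115, 0.165, 0.085],
    [0, 0, 5.3, 0.022, -0.0115, 0.192, 0.085],
  ],
)

```text
clock: 2.62
eef_pos: [0.4927, 0.01, 0.1413]
orientation: [-2.657, -1.674, 0.004]
ft_force: [-0.8, 0.0, -0.5]
finger_gap: 0.0854
```

```bash
python3 - <<'E'
from h import *
s=state();print(s["clock"],s["eef_pos"],s["ft_force"])
delta([0.4935,0.0105,0.1435],target(64.5),s)
c=capture("wrist");save(c,"w3")
E
```

```text
2.625 [0.49274683 0.01003155 0.14131078] [-0.82917749  0.04199032 -0.53218497]
row deg,m: [-0.12  0.08 -0.09] [ 0.0007  0.0005 -0.0022]
```

View pics/w3.png

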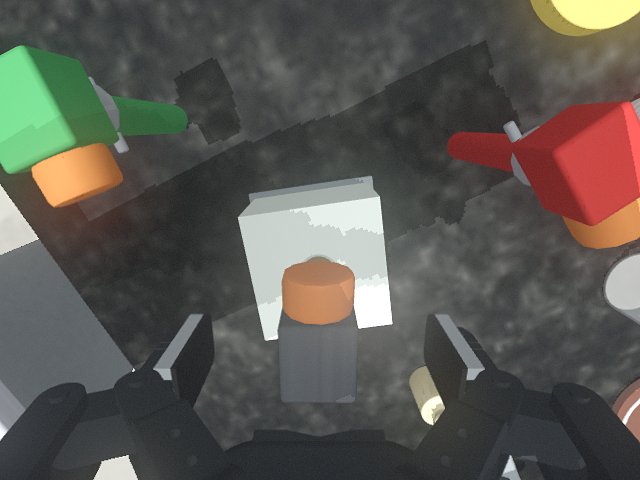

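The head, at column 318, is centred between the pads at columns 210 and 427. I'll close the fingers gently.

Call:
apply_moves(
  plan=[
    [0, 0, 0, 0, 0, 0, 0.06],
    [0, 0, 0, 0, 0, 0, 0.04],
    [0, 0, 0, 0, 0, 0, 0.02],
    [0, 0, 0, 0, 0, 0, 0.02],
    [0, 0, 0, 0, 0, 0, 0.02],
  ],
  squeeze=30,
)

```text
clock: 3.3
eef_pos: [0.4946, 0.0125, 0.1448]
orientation: [2.653, 1.679, 0.003]
ft_force: [-1.0, 0.6, 6.9]
finger_gap: 0.0276
```

Call:
apply_moves(
  plan=[
    [0, 0, 0, 0, 0, 0, 0.02],
    [0, 0, 0, 0, 0, 0, 0.02],
    [0, 0, 0, 0, 0, 0, 0.02],
  ],
)

```text
clock: 3.68
eef_pos: [0.4946, 0.0125, 0.1448]
orientation: [2.653, 1.68, 0.003]
ft_force: [-1.6, -0.2, 7.4]
finger_gap: 0.0274
```

Call:
apply_moves(
  plan=[
    [0, 0, 0, 0, 0, -0.01, 0.02],
    [0, 0, 0, 0, 0, -0.03, 0.02],
    [0, 0, 0, 0, 0, -0.055, 0.02],
    [0, 0, 0, 0, 0, -0.085, 0.02],
    [0, 0, 0, 0, 0, -0.115, 0.02],
  ],
)

```text
clock: 4.3
eef_pos: [0.4934, 0.0124, 0.2592]
orientation: [-2.654, -1.68, 0.001]
ft_force: [1.3, 0.3, -2.5]
finger_gap: 0.0275
```

Call:
apply_moves(
  plan=[
    [0, 0, 0, 0, 0, -0.025, 0.02],
    [0, 0, 0, 0, 0, -0.04, 0.02],
    [0, 0, 0, 0, 0, -0.045, 0.02],
    [0, 0, 0, 0, 0, -0.045, 0.02],
  ],
)

```text
clock: 4.8
eef_pos: [0.4937, 0.0124, 0.3031]
orientation: [-2.655, -1.68, 0.001]
ft_force: [0.1, -0.2, -2.4]
finger_gap: 0.0273
```

```bash
python3 - <<'E'
from h import *
s=state();print(s["clock"],s["eef_pos"],s["ft_force"],s["finger_gap"])
Rm=R.from_rotvec(s["orientation"]).as_matrix();print(Rm.round(4))
c=capture("wrist");save(c,"w4");np.save("w4.npy",dict(c=c,s=s))
c=capture("side");save(c,"s4");np.save("s4.npy",dict(c=c,s=s))
E
```

```text
4.8 [0.49368288 0.01238177 0.30313068] [ 0.1282818  -0.16094866 -2.41397168] 0.02726517253929496
[[ 4.281e-01  9.037e-01 -4.000e-04]
 [ 9.037e-01 -4.281e-01 -0.000e+00]
 [-2.000e-04 -3.000e-04 -1.000e+00]]
```

View pics/w4.png

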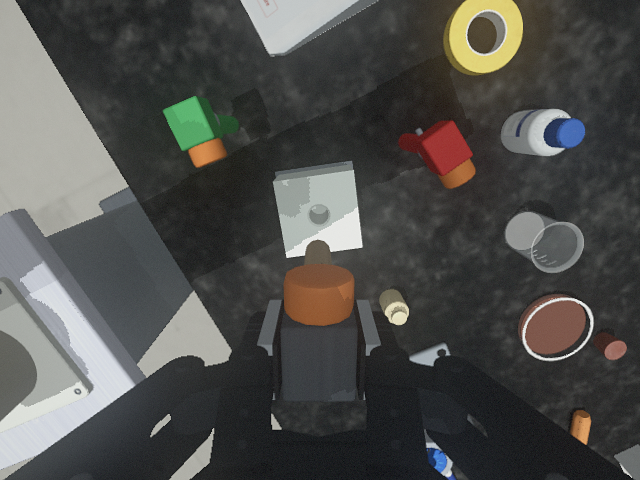

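View pics/s4.png

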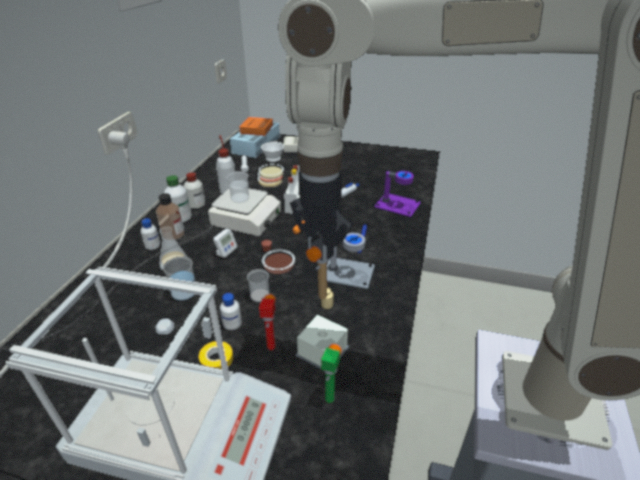

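```bash
python3 - <<'E'
from h import *
d=np.load("w4.npy",allow_pickle=True).item();c,s=d["c"],d["s"]
P=cloud(c,s)
g=cv2.cvtColor(c["color"],cv2.COLOR_RGB2GRAY)
a=cv2.resize(c["color"][150:300,260:380],None,fx=5,fy=4,interpolation=cv2.INTER_CUBIC);cv2.imwrite("pics/w4c.png",a[:,:,::-1])
sub=P[195:232,300:340];print(np.nanmin(sub[...,2]),np.nanmedian(sub[...,2]))
m=np.zeros(g.shape,np.uint8);m[200:228,304:335]=(P[200:228,304:335,2]<.052)
vv,uu=np.nonzero(m);print(len(uu),uu.mean(),vv.mean())
mg=np.zeros(g.shape,np.uint8);mg[202:226,306:333]=g[202:226,306:333]<130
n,l,st,ce=cv2.connectedComponentsWithStats(mg);print(st,ce)
bt=np.zeros(g.shape,bool);bt[160:262,268:368]=1;bt&=abs(P[...,2]-.06)<.006
print("block top",cv2.minAreaRect((P[bt][:,:2]*1e3).astype(np.float32)))
k=1+np.argmax(st[1:,4]);h=np.argwhere(l==k)[:,::-1];hull=cv2.convexHull(h.astype(np.int32)).reshape(-1,2)
Q=onplane(c,hull,.06,s)[:,:2];print(cv2.minEnclosingCircle(Q.astype(np.float32)),[np.array(x)/1e4 for x in cv2.fitEllipse((Q*1e4).astype(np.float32))])
# orange in hand, tool coords
hsv=cv2.cvtColor(c["color"],cv2.COLOR_RGB2HSV).astype(int)
o=(hsv[...,0]<14)&(hsv[...,1]>140);o[:255]=0;o[330:]=0;o[:,:270]=0;o[:,370:]=0
Rm=R.from_rotvec(s["orientation"]).as_matrix()
q=(P[o]-s["eef_pos"])@Rm;print("orange tool pct",np.nanpercentile(q,[2,50,98],axis=0).round(4))
hd=(hsv[...,0]<20)&(hsv[...,1]>40)&(hsv[...,2]<130);hd[:235]=0;hd[263:]=0;hd[:,:300]=0;hd[:,338:]=0
q=(P[hd]-s["eef_pos"])@Rm;ok=(q[:,2]>.03)&(q[:,2]<.16);q=q[ok];print("handle",len(q),np.nanpercentile(q,[2,50,98],axis=0).round(4))
E
```

```text
0.007536354428799907 0.059230074941269695
256 318.42578125 213.87890625
[[     0      0    640    480 307046]
 [   310    210     18     14    154]] [[319.50052109 239.51141523]
 [318.46103896 216.74025974]]
block top ((492.5803527832031, 8.491043090820312), (80.63819122314453, 80.07603454589844), 72.72976684570312)
((0.49304455518722534, 0.009124735370278358), 0.009383682161569595) [array([0.49304575, 0.0089973 ]), array([0.01767775, 0.01832245]), np.float64(0.005465257263183594)]
orange tool pct [[ 0.0137 -0.0113 -0.0053]
 [ 0.0221  0.0004 -0.0027]
 [ 0.0282  0.013   0.0061]]
handle 343 [[-0.0003 -0.0075  0.0849]
 [ 0.004   0.0006  0.1024]
 [ 0.0052  0.0079  0.1279]]
```

View pics/w4c.png

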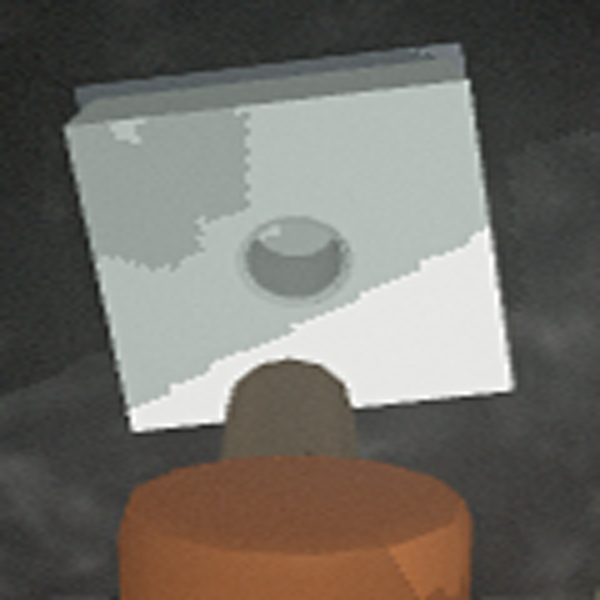

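```bash
python3 - <<'E'
from h import *
d=np.load("w4.npy",allow_pickle=True).item();c,s=d["c"],d["s"]
P=cloud(c,s);Rm=R.from_rotvec(s["orientation"]).as_matrix()
q=((P[236:266,300:340]-s["eef_pos"])@Rm).reshape(-1,3)
q=q[(q[:,2]>.03)&(q[:,2]<.14)&(abs(q[:,1])<.012)&(abs(q[:,0])<.02)]
for z0 in np.arange(.06,.135,.01):
    b=q[(q[:,2]>=z0)&(q[:,2]<z0+.01)]
    if len(b)>8:
        A=np.c_[2*b[:,:2],np.ones(len(b))];r=.009
        from scipy.optimize import least_squares
        f=least_squares(lambda p:np.hypot(b[:,0]-p[0],b[:,1]-p[1])-r,[-.004,0],loss='soft_l1',f_scale=.0005)
        print(z0,len(b),f.x.round(4),np.abs(f.fun).mean().round(5))
E
```

```text
0.07999999999999999 89 [-0.004   0.0004] 0.00019
0.08999999999999998 134 [-0.0041  0.0003] 0.00016
0.09999999999999998 126 [-0.0042  0.0002] 0.00015
0.10999999999999997 106 [-0.0043  0.0002] 0.00016
0.11999999999999997 99 [-0.0044  0.0001] 0.00018
```

```bash
python3 - <<'E'
from h import *
delta([0.4893,-0.2732,0.303],target(55.6))
E
```

```text
row deg,m: [-0.09  0.06  9.05] [-0.2598  0.1186 -0.0006]
```

Call:
apply_moves(
  plan=[
    [0, 0, 1, -0.026, 0.0119, 0, 0.02],
    [0, 0, 3, -0.068, 0.031, 0, 0.02],
    [0, 0, 5, -0.11, 0.05, 0, 0.02],
    [0, 0, 7, -0.155, 0.0708, 0, 0.02],
    [0, 0, 9, -0.195, 0.089, 0, 0.02],
  ],
)

```text
clock: 5.52
eef_pos: [0.4902, -0.2035, 0.3022]
orientation: [-2.778, -1.464, 0.002]
ft_force: [0.8, 0.6, -2.5]
finger_gap: 0.0277
```

```bash
python3 - <<'E'
from h import *
delta([0.4893,-0.2732,0.303],target(55.6))
E
```

```text
row deg,m: [-0.1   0.02 -0.04] [-0.058   0.0387 -0.0008]
```

Call:
apply_moves(
  plan=[
    [0, 0, 0, -0.03, 0.019, 0, 0.02],
    [0, 0, 0, -0.05, 0.033, 0, 0.02],
    [0, 0, 0, -0.0575, 0.0385, 0, 0.02],
    [0, 0, 0, -0.0575, 0.0385, 0, 0.02],
    [0, 0, 0, -0.0575, 0.0385, 0, 0.02],
  ],
)

```text
clock: 6.15
eef_pos: [0.4901, -0.2701, 0.3031]
orientation: [-2.777, -1.467, 0.0]
ft_force: [-0.4, -0.8, -2.8]
finger_gap: 0.0275
```

```bash
python3 - <<'E'
from h import *
s=state();print(s["clock"],s["eef_pos"],s["ft_force"])
delta([0.4893,-0.2732,0.275],target(55.6),s)
c=capture("wrist");save(c,"w5");np.save("w5.npy",dict(c=c,s=s))
c=capture("side");np.save("s5.npy",dict(c=c,s=s))
a=cv2.resize(c["color"][180:320,280:420],None,fx=4,fy=4,interpolation=cv2.INTER_CUBIC);cv2.imwrite("pics/s5.png",a[:,:,::-1])
c=capture("top");np.save("t5.npy",dict(c=c,s=s));save(c,"t5")
E
```

```text
6.15 [ 0.49014018 -0.2701351   0.30314048] [-0.3521744  -0.77993668 -2.78872419]
row deg,m: [-0.05 -0.02  0.11] [-0.003   0.0011  0.0281]
```

View pics/w5.png

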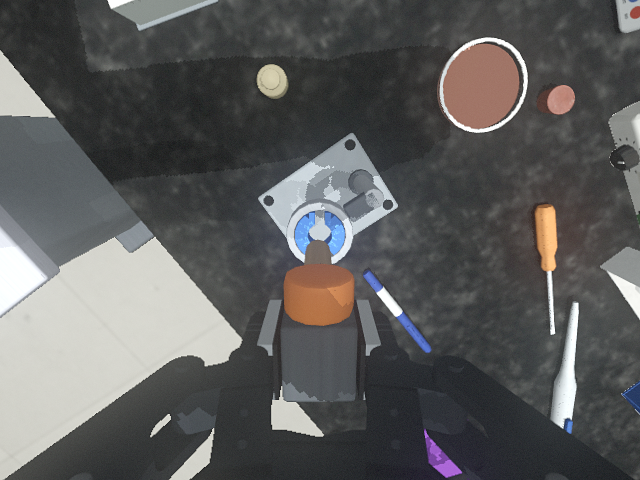

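View pics/s5.png

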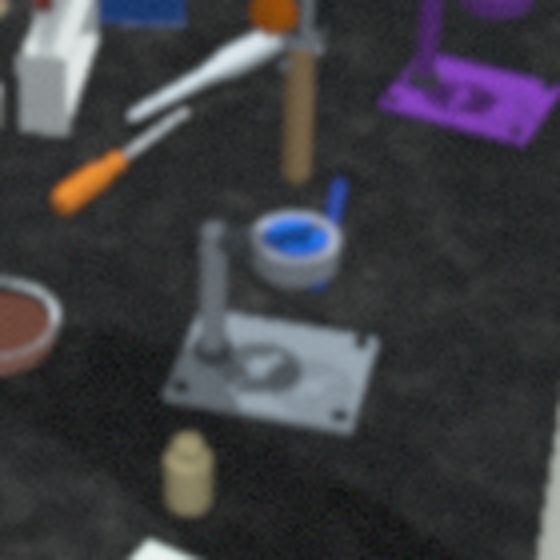

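The wrist view shows the ring's collar at about (320,234), with the upper slot lined up with the tool. I'll measure the ring again from here.

```bash
python3 - <<'E'
from h import *
d=np.load("w5.npy",allow_pickle=True).item();c,s=d["c"],d["s"]
hsv=cv2.cvtColor(c["color"],cv2.COLOR_RGB2HSV).astype(int)
m=(abs(hsv[...,0]-107)<16)&(hsv[...,1]>110)&(hsv[...,2]>60);m[:195]=0;m[262:]=0;m[:,:285]=0;m[:,356:]=0
vv,uu=np.nonzero(m)
P=onplane(c,np.c_[uu,vv],.12,s)[:,:2]; h=cv2.convexHull((P*1e5).astype(np.int32)).reshape(-1,2)/1e5
print((P.min(0)+P.max(0))/2,cv2.minEnclosingCircle(h.astype(np.float32)))
mm=m.astype(np.uint8)
from scipy.optimize import least_squares
ctr=np.array(cv2.minEnclosingCircle(h.astype(np.float32))[0])
hh=h[np.hypot(*(h-ctr).T)>.0195]
f=least_squares(lambda p:np.hypot(hh[:,0]-p[0],hh[:,1]-p[1])-p[2],[*ctr,.0215],loss='soft_l1',f_scale=.0005);print(f.x,len(hh))
ctr=f.x[:2]
v,u=np.mgrid[0:480,0:640];Q=onplane(c,np.c_[u.ravel(),v.ravel()],.12,s)[:,:2]-ctr
r=np.hypot(*Q.T);sel=(r>.012)&(r<.0185)&(~m.ravel())&(Q@[.565,.825]>0.008);q=Q[sel]
print("slot ang",sel.sum(),np.degrees(np.arctan2(*q.mean(0)[::-1])))
# mallet handle in tool coordinates again
Rm=R.from_rotvec(s["orientation"]).as_matrix();print("toolyaw",np.degrees(np.arctan2(Rm[1,0],Rm[0,0])))
print("ring in tool",(Rm.T@(np.r_[ctr,.12]-s["eef_pos"])).round(4))
C=cloud(c,s);q=((C[236:266,300:340]-s["eef_pos"])@Rm).reshape(-1,3)
q=q[(q[:,2]>.03)&(q[:,2]<.14)&(abs(q[:,1])<.012)&(abs(q[:,0])<.02)]
for z0 in(.08,.1,.12):
    b=q[(q[:,2]>=z0)&(q[:,2]<z0+.01)]
    if len(b)>8:
        f=least_squares(lambda p:np.hypot(b[:,0]-p[0],b[:,1]-p[1])-.009,[-.004,0],loss='soft_l1',f_scale=.0005);print(z0,f.x.round(4))
# side cam: handle axis vs ring
E
```

```text
[ 0.48745367 -0.27669107] ((0.4873720407485962, -0.27656182646751404), 0.021665645763278008)
[ 0.48737948 -0.27652862  0.02129864] 36
slot ang 80 54.22558982903704
toolyaw 55.71080841789487
ring in tool [-0.0069  0.0015  0.1831]
0.08 [-0.0039  0.0002]
0.1 [-0.004 -0.   ]
0.12 [-0.0043 -0.0001]
```

Call:
apply_moves(
  plan=[
    [0, 0, 0, -0.0015, 0.0008, 0.01, 0.02],
    [0, 0, 0, -0.0026, 0.0013, 0.022, 0.02],
    [0, 0, 0, -0.0026, 0.0013, 0.035, 0.02],
    [0, 0, 0, -0.0026, 0.0013, 0.04, 0.02],
    [0, 0, 0, -0.0026, 0.0013, 0.04, 0.02],
  ],
)

```text
clock: 6.92
eef_pos: [0.4894, -0.2739, 0.2626]
orientation: [-2.777, -1.466, 0.001]
ft_force: [0.6, -0.2, -2.0]
finger_gap: 0.0279
```

```bash
python3 - <<'E'
from h import *
s=state();print(s["clock"],s["eef_pos"],s["ft_force"],s["joint_velocities"].round(3))
delta([0.4896,-0.2730,0.255],target(55.6),s)
c=capture("wrist");save(c,"w6");np.save("w6.npy",dict(c=c,s=s))
a=cv2.resize(c["color"][180:320,250:390],None,fx=4,fy=4,interpolation=cv2.INTER_CUBIC);cv2.imwrite("pics/w6c.png",a[:,:,::-1])
c=capture("side");np.save("s6.npy",dict(c=c,s=s))
a=cv2.resize(c["color"][180:280,310:410],None,fx=6,fy=6,interpolation=cv2.INTER_CUBIC);cv2.imwrite("pics/s6.png",a[:,:,::-1])
E
```

```text
6.925 [ 0.48939409 -0.27393119  0.26255808] [ 0.63676575 -0.22655296 -1.9806743 ] [ 0.    -0.009  0.024  0.008  0.     0.002]
row deg,m: [-0.08  0.01  0.04] [ 0.0009 -0.0003  0.0076]
```

View pics/w6c.png

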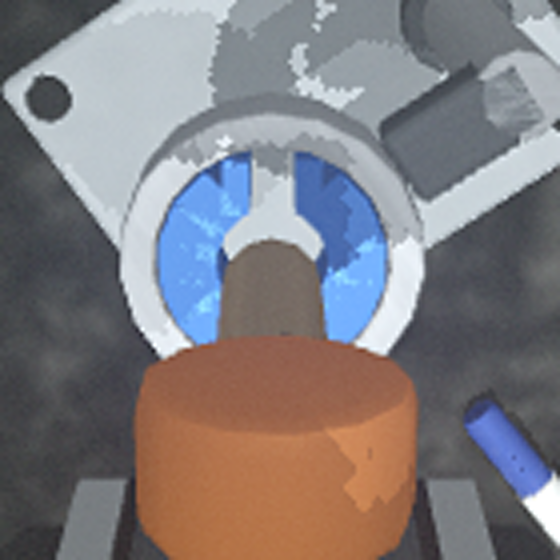

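View pics/s6.png

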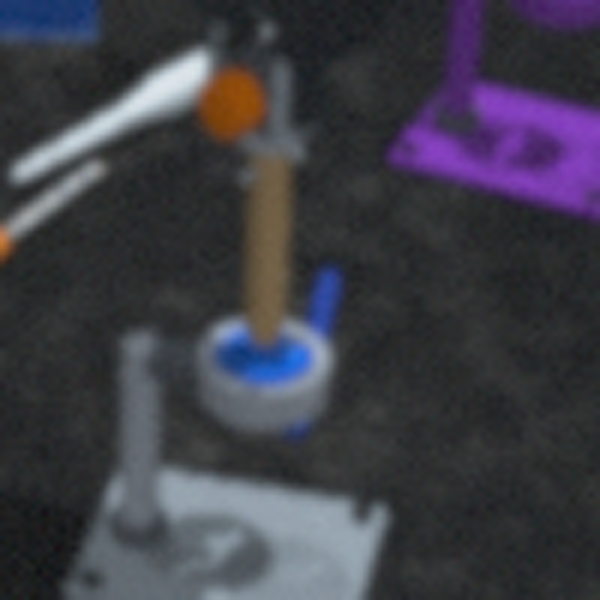

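Call:
apply_moves(
  plan=[
    [0, 0, 0, 0.0007, -0.0002, 0.002, 0.02],
    [0, 0, 0, 0.0007, -0.0002, 0.005, 0.02],
    [0, 0, 0, 0.0007, -0.0002, 0.008, 0.02],
    [0, 0, 0, 0.0007, -0.0002, 0.01, 0.02],
    [0, 0, 0, 0.0007, -0.0002, 0.012, 0.02],
  ],
)

```text
clock: 7.65
eef_pos: [0.4899, -0.2734, 0.2511]
orientation: [-2.778, -1.466, 0.0]
ft_force: [0.4, 0.5, -3.0]
finger_gap: 0.0277
```

Call:
apply_moves(
  plan=[
    [0, 0, 0, 0, 0, 0.002, 0.02],
    [0, 0, 0, 0, 0, 0.004, 0.02],
    [0, 0, 0, 0, 0, 0.004, 0.02],
  ],
)

```text
clock: 8.02
eef_pos: [0.4899, -0.2733, 0.2471]
orientation: [-2.778, -1.466, 0.0]
ft_force: [-0.3, 0.3, -1.7]
finger_gap: 0.0276
```

Call:
apply_moves(
  plan=[
    [0, 0, 0, 0, 0, 0.003, 0.02],
    [0, 0, 0, 0, 0, 0.006, 0.02],
    [0, 0, 0, 0, 0, 0.009, 0.02],
    [0, 0, 0, 0, 0, 0.012, 0.02],
    [0, 0, 0, 0, 0, 0.014, 0.02],
  ],
)

```text
clock: 8.65
eef_pos: [0.4899, -0.2733, 0.233]
orientation: [-2.778, -1.466, 0.0]
ft_force: [0.7, 0.3, -2.9]
finger_gap: 0.0272
```

Call:
apply_moves(
  plan=[
    [0, 0, 0, 0, 0, 0.003, 0.02],
    [0, 0, 0, 0, 0, 0.006, 0.02],
    [0, 0, 0, 0, 0, 0.009, 0.02],
    [0, 0, 0, 0, 0, 0.012, 0.02],
    [0, 0, 0, 0, 0, 0.014, 0.02],
  ],
)

```text
clock: 9.28
eef_pos: [0.4899, -0.2734, 0.2191]
orientation: [-2.778, -1.466, 0.0]
ft_force: [0.2, -0.8, -2.4]
finger_gap: 0.0277
```

Call:
apply_moves(
  plan=[
    [0, 0, 0, 0, 0, 0.004, 0.02],
    [0, 0, 0, 0, 0, 0.009, 0.02],
    [0, 0, 0, 0, 0, 0.014, 0.02],
    [0, 0, 0, 0, 0, 0.018, 0.02],
    [0, 0, 0, 0, 0, 0.02, 0.02],
  ],
)

```text
clock: 9.9
eef_pos: [0.4898, -0.2733, 0.1989]
orientation: [-2.778, -1.466, 0.0]
ft_force: [-0.1, -0.3, -2.6]
finger_gap: 0.0271
```

Call:
apply_moves(
  plan=[
    [0, 0, 0, 0, 0, 0.004, 0.02],
    [0, 0, 0, 0, 0, 0.009, 0.02],
    [0, 0, 0, 0, 0, 0.014, 0.02],
    [0, 0, 0, 0, 0, 0.018, 0.02],
    [0, 0, 0, 0, 0, 0.02, 0.02],
  ],
)

```text
clock: 10.52
eef_pos: [0.4898, -0.2733, 0.1789]
orientation: [-2.778, -1.466, 0.001]
ft_force: [-0.9, -0.2, -2.0]
finger_gap: 0.0278
```

Call:
apply_moves(
  plan=[
    [0, 0, 0, 0, 0, 0.003, 0.02],
    [0, 0, 0, 0, 0, 0.006, 0.02],
    [0, 0, 0, 0, 0, 0.008, 0.02],
    [0, 0, 0, 0, 0, 0.008, 0.02],
  ],
)

```text
clock: 11.02
eef_pos: [0.4897, -0.2733, 0.171]
orientation: [-2.778, -1.466, 0.001]
ft_force: [-1.5, -1.4, -2.3]
finger_gap: 0.0277
```

```bash
python3 - <<'E'
from h import *
s=state();print(s["clock"],s["eef_pos"],s["ft_force"])
c=capture("wrist");np.save("w7.npy",dict(c=c,s=s))
a=cv2.resize(c["color"][150:330,230:410],None,fx=3.3,fy=3.3,interpolation=cv2.INTER_CUBIC);cv2.imwrite("pics/w7c.png",a[:,:,::-1])
E
```

```text
11.025 [ 0.48974708 -0.2733477   0.1710112 ] [-1.53132707 -1.44103731 -2.25744961]
```

View pics/w7c.png

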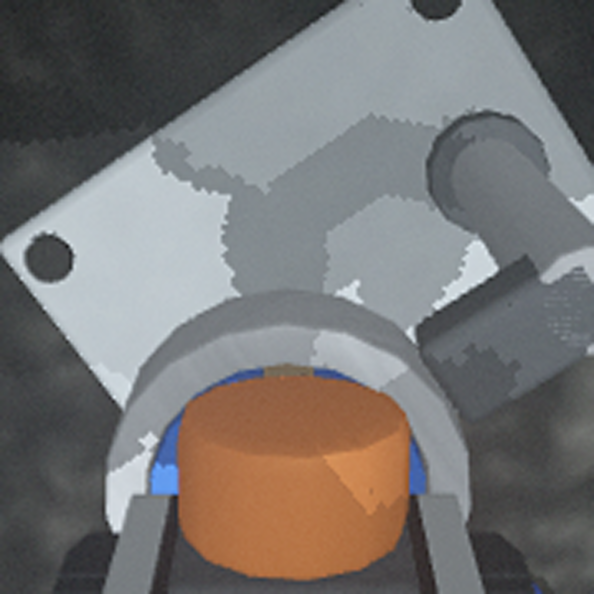

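Call:
apply_moves(
  plan=[
    [0, 0, 0, -0.0004, 0, 0.001, 0.02],
    [0, 0, 0, -0.0004, 0, 0.002, 0.02],
    [0, 0, 0, -0.0004, 0, 0.003, 0.02],
    [0, 0, 0, -0.0004, 0, 0.003, 0.02],
  ],
)

```text
clock: 11.58
eef_pos: [0.4898, -0.2738, 0.1682]
orientation: [2.778, 1.466, 0.0]
ft_force: [-0.6, 0.4, -2.1]
finger_gap: 0.0274
```

Call:
apply_moves(
  plan=[
    [0, 0, 0, 0, 0, 0.001, 0.02],
    [0, 0, 0, 0, 0, 0.002, 0.02],
    [0, 0, 0, 0, 0, 0.002, 0.02],
  ],
)

```text
clock: 11.95
eef_pos: [0.4897, -0.2737, 0.1662]
orientation: [-2.778, -1.466, -0.0]
ft_force: [-1.3, -0.4, -3.2]
finger_gap: 0.0276
```

Call:
apply_moves(
  plan=[
    [0, 0, 0, 0, 0, 0.001, 0.02],
    [0, 0, 0, 0, 0, 0.002, 0.02],
    [0, 0, 0, 0, 0, 0.003, 0.02],
    [0, 0, 0, 0, 0, 0.003, 0.02],
  ],
)

```text
clock: 12.45
eef_pos: [0.4897, -0.2737, 0.1631]
orientation: [-2.778, -1.466, 0.0]
ft_force: [-0.5, -0.4, -3.1]
finger_gap: 0.0275
```

Call:
apply_moves(
  plan=[
    [0, 0, 0, 0, 0, 0.001, 0.02],
    [0, 0, 0, 0, 0, 0.002, 0.02],
    [0, 0, 0, 0, 0, 0.003, 0.02],
    [0, 0, 0, 0, 0, 0.003, 0.02],
  ],
)

```text
clock: 12.95
eef_pos: [0.4896, -0.2737, 0.1601]
orientation: [-2.778, -1.466, 0.0]
ft_force: [-1.3, -1.3, -2.1]
finger_gap: 0.0275
```

Call:
apply_moves(
  plan=[
    [0, 0, 0, 0, 0, 0.001, 0.02],
    [0, 0, 0, 0, 0, 0.002, 0.02],
    [0, 0, 0, 0, 0, 0.003, 0.02],
    [0, 0, 0, 0, 0, 0.003, 0.02],
  ],
)

```text
clock: 13.45
eef_pos: [0.4897, -0.2737, 0.1571]
orientation: [-2.778, -1.466, 0.0]
ft_force: [-0.7, -0.2, -2.1]
finger_gap: 0.0274
```

Call:
apply_moves(
  plan=[
    [0, 0, 0, 0, 0, 0.001, 0.02],
    [0, 0, 0, 0, 0, 0.0015, 0.02],
    [0, 0, 0, 0, 0, 0.0015, 0.02],
  ],
)

```text
clock: 13.82
eef_pos: [0.4897, -0.2737, 0.1557]
orientation: [-2.778, -1.466, 0.0]
ft_force: [-1.9, -1.0, -2.7]
finger_gap: 0.0277
```

Call:
apply_moves(
  plan=[
    [0, 0, 0, -0.0003, 0, 0.0005, 0.02],
    [0, 0, 0, -0.0003, 0, 0.001, 0.02],
    [0, 0, 0, -0.0003, 0, 0.001, 0.02],
  ],
)

```text
clock: 14.2
eef_pos: [0.4897, -0.2739, 0.155]
orientation: [2.778, 1.466, 0.001]
ft_force: [-1.1, 0.3, 0.5]
finger_gap: 0.0276
```

The upward force now equals the mallet's weight, which suggests the shoulder is seated. I'll check in a picture.

```bash
python3 - <<'E'
from h import *
s=state();print(s["clock"],s["eef_pos"],s["ft_force"])
c=capture("side");a=cv2.resize(c["color"][180:280,310:410],None,fx=6,fy=6,interpolation=cv2.INTER_CUBIC);cv2.imwrite("pics/s8.png",a[:,:,::-1])
E
```

```text
14.2 [ 0.48965754 -0.27391421  0.15502541] [-1.13098453  0.32152223  0.47041587]
```

View pics/s8.png

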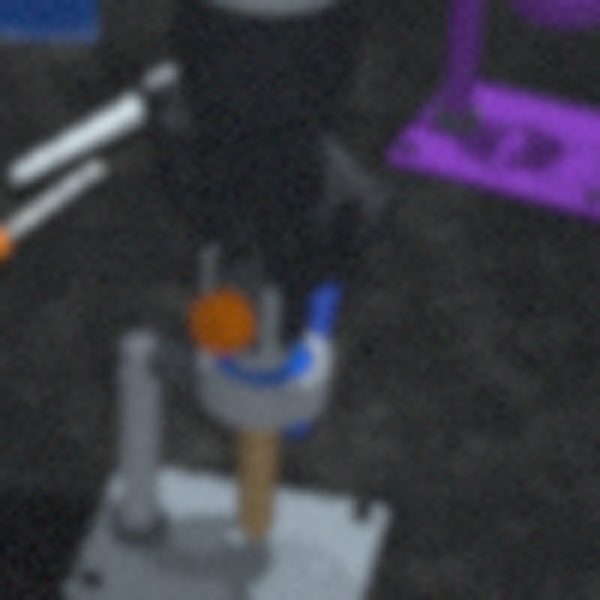

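The handle is down through the ring and the head sits on it. I'll let go and then retreat straight up.

Call:
apply_moves(
  plan=[
    [0, 0, 0, 0, 0, 0, 0.04],
    [0, 0, 0, 0, 0, 0, 0.055],
    [0, 0, 0, 0, 0, 0, 0.075],
    [0, 0, 0, 0, 0, 0, 0.085],
    [0, 0, 0, 0, 0, 0, 0.085],
  ],
)

```text
clock: 14.88
eef_pos: [0.4896, -0.274, 0.1548]
orientation: [2.778, 1.466, 0.0]
ft_force: [0.5, 0.5, -0.3]
finger_gap: 0.0851
```

Call:
apply_moves(
  plan=[
    [0, 0, 0, 0, 0, -0.01, 0.085],
    [0, 0, 0, 0, 0, -0.04, 0.085],
    [0, 0, 0, 0, 0, -0.08, 0.085],
    [0, 0, 0, 0, 0, -0.12, 0.085],
    [0, 0, 0, 0, 0, -0.15, 0.085],
  ],
)

```text
clock: 15.5
eef_pos: [0.4899, -0.2741, 0.3078]
orientation: [2.776, 1.465, 0.003]
ft_force: [0.9, -0.6, -0.4]
finger_gap: 0.0848
```

```bash
python3 - <<'E'
from h import *
s=state();print(s["clock"],s["eef_pos"],s["ft_force"],s["finger_gap"])
c=capture("wrist");save(c,"w9")
P=cloud(c,s);Z=P[...,2];hsv=cv2.cvtColor(c["color"],cv2.COLOR_RGB2HSV).astype(int)
v,u=np.mgrid[0:480,0:640];near=np.hypot(P[...,0]-.4873,P[...,1]+.2766)<.04
d=near&(hsv[...,2]<110)&(Z>.145)
print("head top z",np.nanpercentile(Z[d],[5,50,95]).round(4),"(expect .162)",cv2.minAreaRect((P[d][:,:2]*1e3).astype(np.float32)))
A=P[d];A=A[np.abs(A[:,2]-np.median(A[:,2]))<.003];n=np.linalg.svd(A-A.mean(0))[2][2] if len(A)<4000 else None;print("normal",n)
c=capture("side");a=cv2.resize(c["color"][180:280,310:410],None,fx=6,fy=6,interpolation=cv2.INTER_CUBIC);cv2.imwrite("pics/s9.png",a[:,:,::-1])
E
```

```text
15.5 [ 0.48987888 -0.27412624  0.30776571] [ 0.85435845 -0.63139481 -0.36457817] 0.08475678672615043
head top z [0.3595 0.3685 0.3768] (expect .162) ((490.44921875, -271.5604553222656), (40.84291076660156, 78.49553680419922), 53.37201690673828)
normal None
```

View pics/w9.png

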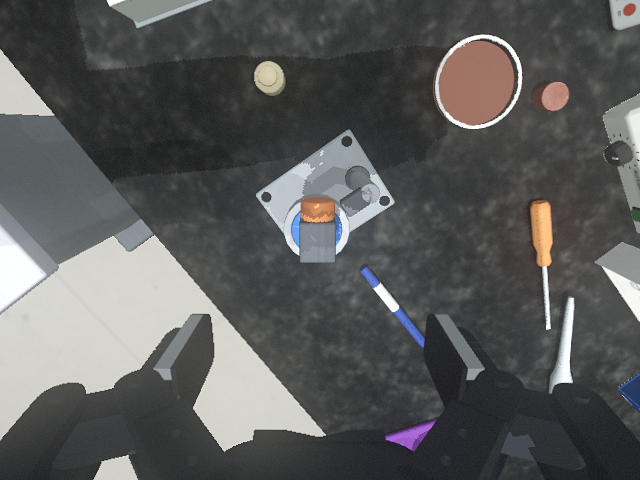

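View pics/s9.png

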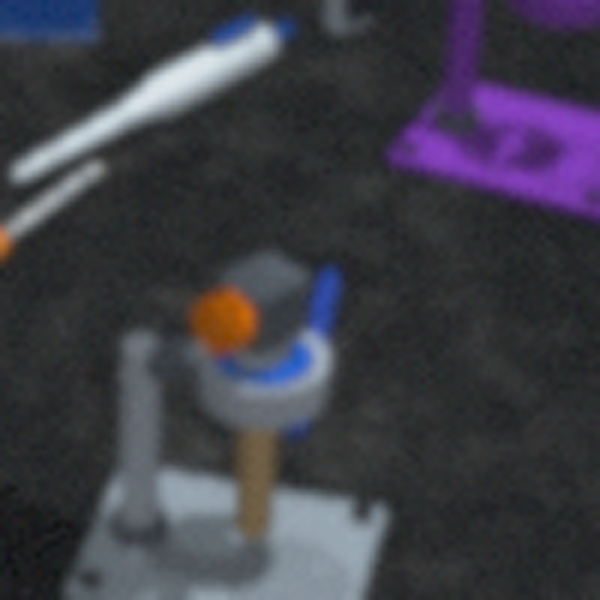

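My mask caught the gripper (z of about 0.37) instead of the head. I'll redo the height check with a height limit and compare the bystanders with where they started.

```bash
python3 - <<'E'
from h import *
s=state();c=capture("wrist")
P=cloud(c,s)[190:275,280:365].reshape(-1,3);d=P[(P[:,2]>.153)&(P[:,2]<.185)]
hs=d
# dark block only
C=c["color"][190:275,280:365].reshape(-1,3).astype(int);k=(P[:,2]>.15)&(P[:,2]<.19)&((C.max(1)-C.min(1))<40)
A=P[k];print(len(A),"z",np.percentile(A[:,2],[5,50,95]).round(4),cv2.minAreaRect((A[:,:2]*1e3).astype(np.float32)))
B=A[abs(A[:,2]-np.median(A[:,2]))<.003];print("normal",np.linalg.svd(B-B.mean(0),full_matrices=False)[2][2])
t=capture("top");t0=np.load("top0.npy",allow_pickle=True).item()["c"]
df=np.abs(t["color"].astype(int)-t0["color"]).max(2)
for n,(u,v,r) in dict(weight=(278,265,9),beaker=(272,207,14),bottle=(237,201,13),petri=(317,208,19)).items(): print(n,"changed px",(df[v-r:v+r,u-r:u+r]>60).sum())
save(t,"t9")
E
```

```text
1474 z [0.1598 0.1614 0.1626] ((491.486572265625, -272.1669921875), (41.99205780029297, 28.038965225219727), 54.64371871948242)
normal [0.00626789 0.0039628  0.9999725 ]
weight changed px 283
beaker changed px 0
bottle changed px 0
petri changed px 1185
```

View pics/t9.png

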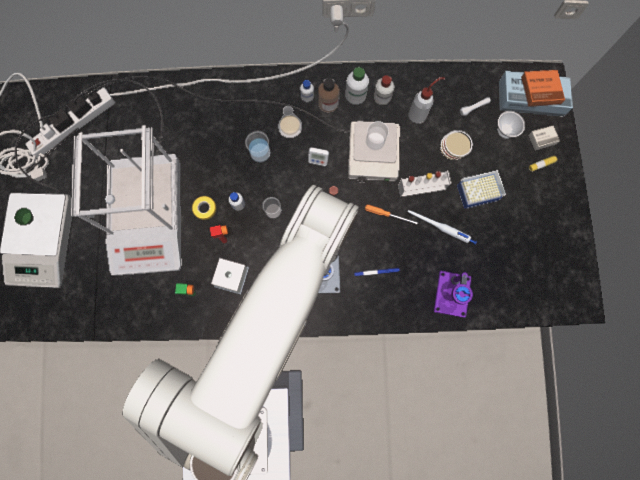

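The weight and dish pixels changed only because the arm now covers them in the top view. The wrist picture shows both still standing. The head top is at 0.1614 m against 0.162 expected, and the head is level to within 0.5°, so I'll hand the job in.

```bash
python3 -c "
from bench import *
s=state();print(s['clock'],s['joint_velocities'].round(3));print(finish_job())"
```

```text
15.7 [ 0.002  0.022 -0.045 -0.008 -0.001 -0.002]
the job is handed in; nothing more can be done
None
```

The mallet is out of the drying block and hanging handle down in the grey ring holder, and the job was handed in at about 15.7 s. I measured the slot line at about 55° from world x and lined the mallet up with it before lowering. The cross pin dropped in the first time, so no searching turns were needed. I stopped lowering when the ring took the mallet's weight; the wrist force changed by only about 3 N.

**Last checks:**
- **Seating:** after release the head's top was at 0.1614 m, against 0.162 m expected when fully home. The head was level to within 0.5°. I did not measure the shoulder's centring on the bore after release. The side and wrist pictures show the head on the ring.
- **Gripper:** it was open and clear, about 0.15 m above the mallet.
- **Bystanders:** the beaker and bottle were unchanged in the top view. The arm hid the weight and the dish there, so for those two I only judged by eye, from the wrist picture, that they were still standing in place.

**Failed or disagreed:**
- My first height check after release picked up the gripper instead of the head, so I repeated it with a height limit.
- The top and wrist cameras disagreed by about 3 to 4 mm on the ring's position. I used the wrist measurements throughout.

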